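# Load and clamp the round bar in the drilling jig

## Robot

A 6-joint arm with a two-finger parallel gripper is mounted at the origin on a cart in front of the work surface, level with it; the furniture and walls round the work are solid. World frame = base frame: x ahead of the robot, y to its left, z up, the work surface at z = 0. Lengths are in mm, angles in degrees, forces in N, time in s.
With the tool pointing down it reaches from about 300 to 850 mm from the base axis. Payload 4.2 kg.
Tool frame: the origin (TCP) lies midway between the tips of the shut fingers; the grasp point (between the pads) lies 19 mm behind it; z points along the fingers, y is the line along which they close (so a half turn about z gives the same grasp; the last joint's range is limited). The gripper opens to 91 mm and grips with 3 to 60 N. Pads are 32 mm wide; open, the fingers measure 118 mm over their backs; the gripper's body (76 mm by 178 mm) begins 60 mm behind the grasp point.
Start: joints at [65.604, 18.312, 89.639, -0, 72.044, -1.146], TCP at [226.989, 528.321, 174.776] pointing down, gripper open.
Joint ranges: [-177.97, 177.97], [-48.28, 115.42], [12.27, 149.76], [-77.06, 257.06], [2.81, 150.46], [-146.56, 146.56]. Speed limits (degrees/s): [147.25, 147.25, 180, 180, 180, 180].

## Interface

Orientations are given as [roll, pitch, yaw] about the fixed x, y, z axes, in that order (R = Rz(yaw) Ry(pitch) Rx(roll)).
In Python, from workcell import env, eyes gives the robot as it stands (env), with the cameras (eyes).
- The arm moves only by the shell command python3 drive.py [OPENING] [FORCE], which reads ROWS from standard input. ROWS is a JSON list that holds a single list of rows (three levels of brackets), with 1 to 8 rows, each of 6 numbers: dx, dy, dz in mm, then a rotation vector rx, ry, rz in degrees; each row shifts and turns the commanded pose from where the row before left it, along the tool's axes as they then stand; what a row does not reach is not made up. A row lasts 1/10 s, in which the tool goes at most 50 mm and 8.59 degrees, less where a joint would pass 70% of its speed; a pose out of reach is approached as far as the arm can. OPENING is the finger opening in mm, set as the command begins (- or left out keeps the last). The fingers move at their own pace and stop on an object; FORCE is the grip in N (left out, the last holds). Time passes only in rows, so rows that do not move let the fingers close. It prints the time, the measured TCP pose, the force, the opening and the grip force at its end. Input that does not fit is refused with a message, and nothing moves.
- env.state(): the state, without advancing time (a new reading comes with each control period).
- eyes.grab_frame(name): name is "scene" or "top"; returns the picture (420x560x3 uint8, blue, green, red); there is no depth.
- eyes.camera_model(name): a dict with "fx", "fy", "cx", "cy" (pixels), "T" (4x4, takes a point from camera to world coordinates). Camera axes: x right, y up, looking along -z (the intrinsics and any distortion apply to the point x, -y, -z); pixel columns grow to the right and rows downward; lengths in mm; the calibration is good to about 2 mm. A picture is of the moment at which its call begins. camera_model takes no time and is no camera call.
- env.job_done(): hands the job in; it is judged then, once.
The state is a dict: "time_s": time; "qpos": joint angles; "qvel": joint speeds; "effort": joint torques, N m; "ee_pos": TCP position; "ee_rot": TCP orientation; "force": force on the tool from outside, world axes, zero at the start; "torque": the same for the moment, N m; "gripper_width": finger opening in mm; "gripper_force": force on a finger pad.
Only numpy, scipy, OpenCV 4.12 (cv2) and the standard library are available. Lean on these libraries where they do the work, as an engineer would, in place of code of your own. Each camera call takes 0.05 s, during which the arm holds its last target. There are 200 camera calls.

## Task

Take the thick round wooden bar out of the box of offcuts under the little shelf and leave the other pieces in the box. Lay the bar in the two V blocks of the drilling jig and slide it in under the drill bush plate until its end is up against the stop, then push the toggle clamp's handle fully down so that the clamp holds the bar. Do not disturb the pencil lying between the box and the jig.

Things in the scene. Friction and masses are not known exactly. Their poses are not given: they have to be found in the camera images.
- round_bar: the part wanted: plain light wooden round bar, 28 mm in diameter, 130 mm long, 0.045 to 0.09 kg, ends alike. Origin at its middle, on its axis; x along the bar. It starts on the box floor, lying along the rack's x (within 0.15 rad), in one of three places side by side across the box. The three long pieces lie about 64 mm apart, axis to axis (56 mm at least)
- square_bar: leave in the box: square bar of the same wood, 28 x 28 x 130 mm, origin at its middle, x along it; in one of the three places
- thin_bar: leave in the box: thin round bar of the same wood, 16 mm in diameter, 130 mm long, origin at its middle, x along it; in one of the three places
- offcut: leave in the box: rectangular oak offcut 30 x 60 x 26 mm at the back of the box, origin under its middle
- peg_stick: leave in the box: small square stick 10 x 70 x 10 mm at the back of the box, origin under its middle
- top_stick: leave in the box: small square stick 10 x 70 x 10 mm lying on top of the offcut, origin under its middle
- rack: fixed plywood rack (x -0.094 to 0.140, 254 mm wide) that holds an open wooden box of offcuts under a shelf. Origin on the bench, under the middle of the three places; x points away from the robot into the rack, z up. On its shelf stand a jar, a tape roll and a brush, fixed, up to 355 mm above the bench
- box_floor (a point): on the box floor at the rack's x = 0, y = 0, 34 mm above the bench; axes as the rack. Inside the box x -0.080 to 0.122, y -0.105 to 0.105; the front wall is 8 mm thick and its top 18 mm above this floor; side and back walls 42 mm
- shelf_edge (a point): middle of the shelf's lower front edge, at the rack's x -0.035, 250 mm above the bench; the board is 14 mm thick and runs back from here over the box, carried by side panels at the back only (x 0.065 to 0.140, y beyond +-0.115). The long pieces' middles lie some 35 mm behind this edge: a gripper tilted 25 to 40 degrees (fingers forward and down) gets in under it, an upright one does not
- jig: fixed drilling jig, plywood base 15 mm thick, x -0.062 to 0.100, y -0.127 to 0.045. Origin on the bench under the middle of the seated bar; x along the bar, away from the robot to the stop; z up. Two V blocks (90 degree Vs, 48 mm wide, 18 mm thick) stand at x -0.044 and 0.044; the Vs' bottoms are 40 mm, the blocks' tops 54 mm above the bench
- bar_seat (a point): where the bar's middle is when it lies in both Vs with its end against the stop: the jig's x = 0, y = 0, 60 mm above the bench; axes as the jig
- stop_face (a point): on the aluminium stop's face where the bar's end bears, at the jig's x 0.065, 60 mm above the bench. From the stop a steel drill bush plate, 48 mm wide, juts out over the bar's end to x 0.052: underside 78 mm above the bench (4 mm above a seated bar), top with the bush 91 mm, so the bar has to slide in under it
- clamp_handle (a joint): toggle clamp handle: 0 = fully open, 1.047 = fully down and closed; starts at 0 to 0.12 and stays where it is left (friction 0.5 N m, about 6 N at the grip). It turns about a level axis parallel to the jig's x: at 0 it points 60 degrees above level towards the jig's -y, at 1.047 level along -y
- clamp_pivot (a point): axis of the handle in the middle of the clamp, at the jig's x 0.044, y -0.098, 83 mm above the bench; axes as the jig.
- clamp_arm: steel clamp arm, 92 mm long, geared to the handle: origin on its pivot at the jig's x 0.044, y -0.085, 90 mm above the bench. As the handle goes down it swings down and its rubber pad, 85 mm from the pivot, presses on the seated bar at x 0.044; open, it stands nearly upright 65 to 95 mm beside the bar's axis on the -y side, up to 190 mm above the bench
- handle_grip (a point): on the axis of the round black handle grip, 80 mm from the handle's pivot; the grip is 16 mm in diameter and ends 100 mm from the pivot; moves with the handle
- pencil: bystander: pencil, 162 mm long, 8 mm thick, lying on the bench between rack and jig; leave alone

How it is judged:
By the outcome, as a careful person would: the job done as asked, in the order asked, and still so for the second after the job is handed in, with the robot touching nothing.
It also fails if it takes over 54 s, if anything falls off the work surface, if the arm or the gripper's body presses on something with over 40 N, if the wrist force passes 120 N, or if a joint passes its speed limit or range.

## Working session

There is one attempt and no reset: what is moved stays moved. The work goes in short steps, Python scripts to look and compute and a shell command to move; the robot and the scene stay as the last step left them, time stands still between calls to the robot, and variables do not carry over. Pictures are saved under pics/ and viewed, at most 10 in all, crops included, and the job is handed in when it is done.

```bash
ls; mkdir -p pics; python3 - <<'E'
from workcell import env, eyes
import cv2
for n in("scene","top"):
    cv2.imwrite(f"pics/{n}0.png",eyes.grab_frame(n)); m=eyes.camera_model(n); print(n,m)
s=env.state();print(s["ee_pos"],s["ee_rot"],s["gripper_width"],s["time_s"])
E
```

```text
drive.py
pics
workcell.py
scene {'fx': 386.4663896095466, 'fy': 386.4663896095466, 'cx': 279.39851909989255, 'cy': 201.64226409136566, 'T': array([[ 7.19221001e-01,  5.01730305e-01, -4.80611956e-01,
         1.77844887e+02],
       [-6.94601494e-01,  5.03505061e-01, -5.13820414e-01,
        -4.81397292e+02],
       [-1.58087210e-02,  7.03384215e-01,  7.10634034e-01,
         8.51008606e+02],
       [ 0.00000000e+00,  0.00000000e+00,  0.00000000e+00,
         1.00000000e+00]])}
top {'fx': 393.46656134778675, 'fy': 393.46656134778675, 'cx': 277.4229720455534, 'cy': 205.67535149103927, 'T': array([[ 3.39905263e-01,  8.98605574e-01, -2.77439065e-01,
         4.14334025e+02],
       [-9.40426459e-01,  3.22287077e-01, -1.08301039e-01,
        -8.34542566e+01],
       [-7.90489156e-03,  2.97723131e-01,  9.54619532e-01,
         1.00909099e+03],
       [ 0.00000000e+00,  0.00000000e+00,  0.00000000e+00,
         1.00000000e+00]])}
[226.75584853 527.82641074 173.99940499] [-1.79907292e+02 -9.97797799e-04  1.56751438e+02] 91.42285431916598 0.1
```

View pics/scene0.png

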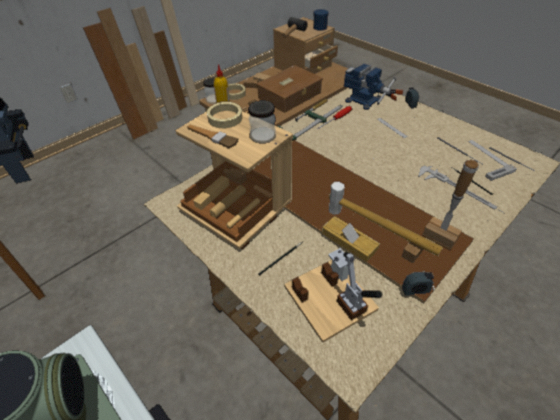

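View pics/top0.png

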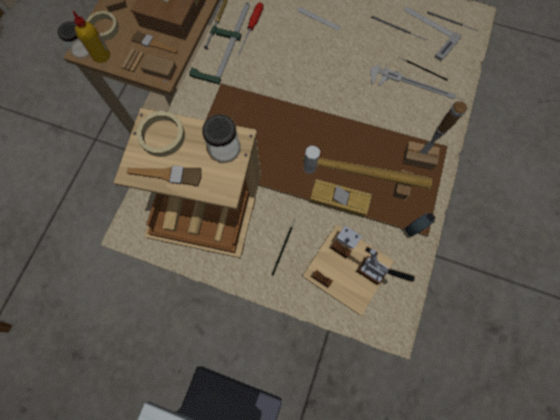

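The top view shows the rack at about (200,200), the pencil at (283,250) and the jig at (350,268). Next I'll enlarge the rack and jig.

```bash
python3 - <<'E'
import cv2,numpy as np
s=cv2.imread("pics/scene0.png");t=cv2.imread("pics/top0.png")
def c(im,x,y,w,h,f): return cv2.resize(im[y:y+h,x:x+w],None,fx=f,fy=f,interpolation=cv2.INTER_CUBIC)
def g(im,x0,y0,f,st=20):
    for x in range(-(-x0//st)*st,x0+im.shape[1]//f,st): cv2.putText(im,str(x),((x-x0)*f,10),0,.35,(0,255,255),1);cv2.line(im,((x-x0)*f,12),((x-x0)*f,18),(0,255,255),1)
    for y in range(-(-y0//st)*st,y0+im.shape[0]//f,st): cv2.putText(im,str(y),(0,(y-y0)*f+4),0,.35,(0,255,255),1)
    return im
a=g(c(t,130,170,133,100,6),130,170,6)
b=g(c(s,170,150,133,100,6),170,150,6)
j=g(c(t,295,215,133,100,6),295,215,6)
cv2.imwrite("pics/a.png",a);cv2.imwrite("pics/b.png",b);cv2.imwrite("pics/j.png",j)
E
```

```text
(no output)
```

View pics/a.png

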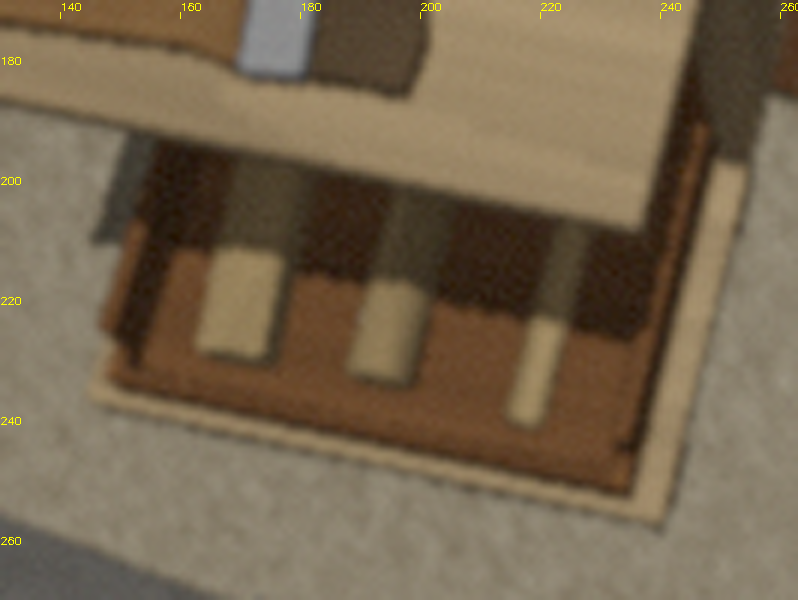

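View pics/b.png

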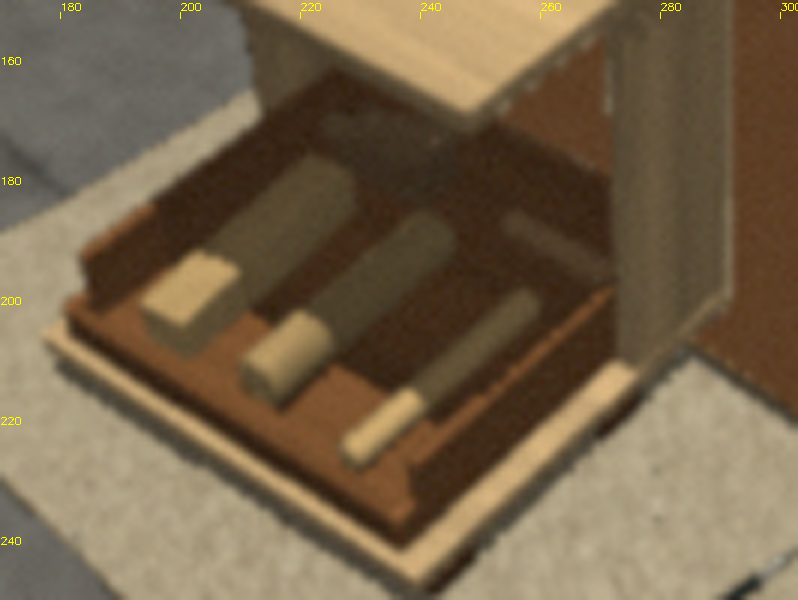

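View pics/j.png

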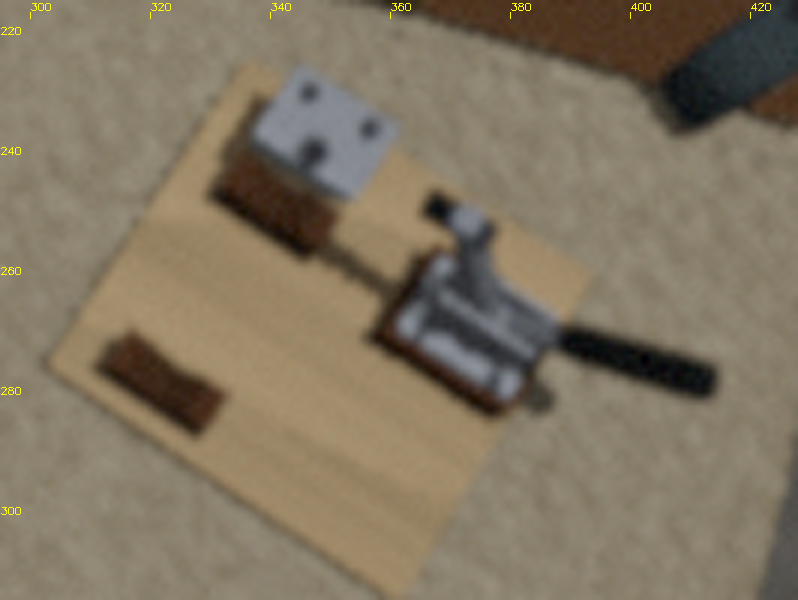

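The view confirms three bars. The round one is in the middle: it shows rounded shading and its front end is at about (214,213) in scene. The square bar is on the left and the thin one on the right. Jig base corners and V blocks are visible in top. Next I'll fit the poses.

```bash
cat > h.py <<'E'
import numpy as np
from scipy.optimize import least_squares
from scipy.spatial.transform import Rotation as R
from workcell import env, eyes
def proj(n,P):
    m=eyes.camera_model(n);T=m["T"];p=(np.atleast_2d(P)-T[:3,3])@T[:3,:3]
    return np.c_[m["fx"]*p[:,0]/-p[:,2]+m["cx"],m["fy"]*-p[:,1]/-p[:,2]+m["cy"]]
def ray(n,u):
    m=eyes.camera_model(n);T=m["T"];u=np.array(u)
    d=np.array([(u[0]-m["cx"])/m["fx"],-(u[1]-m["cy"])/m["fy"],-1])@T[:3,:3].T
    return T[:3,3],d/np.linalg.norm(d)
def at_z(n,u,z):
    o,d=ray(n,u);return o+d*(z-o[2])/d[2]
def fr(p,L): # planar pose x,y,yaw -> world
    c,s=np.cos(p[2]),np.sin(p[2]);L=np.atleast_2d(L).astype(float)
    return np.c_[p[0]+c*L[:,0]-s*L[:,1],p[1]+s*L[:,0]+c*L[:,1],L[:,2]]
E
python3 - <<'E'
from h import *
o=.42
# jig
L=np.array([[-62,45,15],[100,45,15],[100,-127,15],[-62,-127,15],[52,24,91],[52,-24,91]])
u=np.array([[302.5,275],[335,225.5],[393,261],[361.5,314.5],[336.3,237.5],[353,248.5]])-o
f=lambda p:(proj("top",fr(p,L))-u).ravel()
r=least_squares(f,[500,-100,0],loss="soft_l1");print("jig",r.x,np.degrees(r.x[2]));print(f(r.x).reshape(-1,2).round(1))
jig=r.x
# bar
E=[("top",191.7,217.2),("top",187.8,231.7),("top",201.8,218.3),("top",199.2,232.5),("top",193.8,208.3),("top",204.5,203.3),
("scene",210.8,208.7),("scene",220,201.3),("scene",235,187),("scene",217.5,217.5),("scene",225.8,208.3),("scene",245,191.7)]
def g(p):
    a=np.array([np.cos(p[2]),np.sin(p[2]),0]);c=np.array([p[0],p[1],p[3]]);out=[]
    for n,x,y in E:
        c0,d=ray(n,(x-o,y-o));k=np.cross(a,d);out.append(abs((c0-c)@k)/np.linalg.norm(k)-14)
    out+=list(proj("scene",c-65*a)[0]*2.5-np.array([213.7-o,213.3-o])*2.5)
    out.append((p[3]-48)*1)
    return out
p0=at_z("top",(195,215),48)
r=least_squares(g,[p0[0]+30,p0[1],0,48]);print("bar",r.x,np.degrees(r.x[2]),np.round(g(r.x),1));b=r.x
a=np.array([np.cos(b[2]),np.sin(b[2]),0]);c=np.array([b[0],b[1],48])
print("back end top proj (240.4,184.9)",proj("scene",c+65*a+[0,0,14]),"top front",proj("top",c-65*a+[0,0,14]))
# rack lip and shelf edge
for h in (10,20,34): print(h,[at_z("top",q,h).round() for q in((144.6,235.6),(239,257))],[at_z("scene",q,h).round() for q in((176.6,205.6),(240.6,246.6))])
print("shelf",[at_z("top",q,264).round() for q in((129.6,186),(235,206.6))],at_z("scene",(247.6,168.6),250))
print("pencil",at_z("top",(291,227),4),at_z("top",(273,274),4))
E
```

```text
jig [ 599.03461462 -147.79625539   24.89297612] 1426.2624709757665
[[-1.   1.5]
 [ 0.  -1.2]
 [ 0.3 -0.4]
 [-0.3  1.4]
 [ 0.  -0.3]
 [ 0.8 -0.3]]
bar [6.20224298e+02 2.14138582e+02 2.00351983e-01 4.68659938e+01] 11.479323061191357 [-1.2  0.4 -1.5 -0.5 -1.6 -2.8  1.  -0.9  0.8  2.4 -0.7  2.  -0.1 -0.2
 -1.1]
back end top proj (240.4,184.9) [[241.1309378  183.22537925]] top front [[191.86368115 230.89579834]]
10 [array([511., 328.,  10.]), array([542.,  76.,  10.])] [array([513., 336.,  10.]), array([550.,  77.,  10.])]
20 [array([510., 324.,  20.]), array([541.,  74.,  20.])] [array([509., 326.,  20.]), array([546.,  70.,  20.])]
34 [array([509., 318.,  34.]), array([539.,  72.,  34.])] [array([503., 312.,  34.]), array([539.,  61.,  34.])]
shelf [array([569., 297., 264.]), array([601.,  80., 264.])] [607.71140066  87.04826164 250.        ]
pencil [663.23573217 -23.02262946   4.        ] [531.77816241 -20.61751803   4.        ]
```

```bash
cat >> h.py <<'E'
def tgt(xyz,yaw,tilt):
    y,t=np.radians(yaw),np.radians(tilt)
    z=np.array([np.sin(t)*np.cos(y),np.sin(t)*np.sin(y),-np.cos(t)]);Y=np.array([-np.sin(y),np.cos(y),0])
    return np.array(xyz,float),R.from_matrix(np.c_[np.cross(Y,z),Y,z])
def delta(p,q):
    s=env.state();c=R.from_euler("xyz",s["ee_rot"],degrees=True)
    print("t",s["time_s"],"rotvec",(c.inv()*q).as_rotvec(degrees=True).round(2),"| trans in current axes",c.inv().apply(p-s["ee_pos"]).round(1),
      "| in target axes",q.inv().apply(p-s["ee_pos"]).round(1),"F",np.round(s["force"],1))
E
python3 - <<'E'
from h import *
ps=np.radians(11.5);a=np.array([np.cos(ps),np.sin(ps),0])
G=np.array([620.2,214.1,0])+6*a+[0,0,45]
p,q=tgt(G,11.5,30); pre=p-180*q.as_matrix()[:,2]
print(G,pre);delta(pre,q);delta(p,q)
E
```

```text
[626.07954823 215.29620761  45.        ] [537.88632481 197.35309351 200.88457268]
t 0.1 rotvec [ -9.18 -29.1  -33.92] | trans in current axes [-416.3 -180.9  -26.6] | in target axes [-220.4 -385.9   96.2] F [-0.2  0.4 -0.4]
t 0.1 rotvec [ -9.18 -29.1  -33.92] | trans in current axes [-490.3 -129.3  129.2] | in target axes [-220.4 -385.9  276.2] F [-0.2  0.4 -0.4]
```

```bash
echo '[[[0, 0, -8, -1.15, -3.64, -4.24], [0, 0, -8, -1.15, -3.64, -4.24], [0, 0, -8, -1.15, -3.64, -4.24], [0, 0, -8, -1.15, -3.64, -4.24], [0, 0, -8, -1.15, -3.64, -4.24], [0, 0, -8, -1.15, -3.64, -4.24], [0, 0, -8, -1.15, -3.64, -4.24], [0, 0, -8, -1.15, -3.64, -4.24]]]' | python3 drive.py 52; python3 - <<'E'
from h import *
p,q=tgt([537.9,197.4,200.9],11.5,30);delta(p,q)
E
```

```text
time_s: 0.9
ee_pos: [212.2, 527.1, 236.4]
ee_rot: [180.0, 30.2, -168.3]
force: [-0.5, -0.3, 1.0]
gripper_width: 52.2
gripper_force: 0.0
t 0.9 rotvec [0.12 0.21 0.14] | trans in current axes [-200.2 -388.8  157.4] | in target axes [-201.7 -388.   157.4] F [-0.5 -0.3  1. ]
```

```bash
R='';echo '[[[-12.5, -24.3, 9.8, 0, 0, 0], [-12.5, -24.3, 9.8, 0, 0, 0], [-12.5, -24.3, 9.8, 0, 0, 0], [-12.5, -24.3, 9.8, 0, 0, 0], [-12.5, -24.3, 9.8, 0, 0, 0], [-12.5, -24.3, 9.8, 0, 0, 0], [-12.5, -24.3, 9.8, 0, 0, 0], [-12.5, -24.3, 9.8, 0, 0, 0]]]' | python3 drive.py && echo '[[[-12.5, -24.3, 9.8, 0, 0, 0], [-12.5, -24.3, 9.8, 0, 0, 0], [-12.5, -24.3, 9.8, 0, 0, 0], [-12.5, -24.3, 9.8, 0, 0, 0], [-12.5, -24.3, 9.8, 0, 0, 0], [-12.5, -24.3, 9.8, 0, 0, 0], [-12.5, -24.3, 9.8, 0, 0, 0], [0, 0, 0, 0, 0, 0]]]' | python3 drive.py; python3 - <<'E'
from h import *
p,q=tgt([537.9,197.4,200.9],11.5,30);delta(p,q)
p,q=tgt([626.1,215.3,45],11.5,30);delta(p,q);print(env.state()["qpos"])
E
```

```text
time_s: 1.7
ee_pos: [375.0, 360.5, 217.9]
ee_rot: [179.9, 30.1, -168.5]
force: [1.0, 0.3, -0.7]
gripper_width: 51.8
gripper_force: 0.0
time_s: 2.5
ee_pos: [517.7, 214.5, 201.9]
ee_rot: [179.9, 30.0, -168.8]
force: [-0.6, 0.2, -0.1]
gripper_width: 52.3
gripper_force: 0.0
t 2.5 rotvec [-0.08  0.02 -0.24] | trans in current axes [-13.8 -20.7   9.1] | in target axes [-13.8 -20.8   9.1] F [-0.6  0.2 -0.1]
t 2.5 rotvec [-0.08  0.02 -0.24] | trans in current axes [-13.8 -20.5 189.1] | in target axes [-13.7 -20.8 189.1] F [-0.6  0.2 -0.1]
[ 26.26798827   1.37147447 114.63280946 -12.81439764  35.5018974
 -66.40655567]
```

```bash
echo '[[[-7, -10, 5, 0, 0, 0], [-7, -10.5, 5, 0, 0, -0.2], [0, 0, 25, 0, 0, 0], [0, 0, 25, 0, 0, 0], [0, 0, 25, 0, 0, 0], [0, 0, 20, 0, 0, 0], [0, 0, 20, 0, 0, 0], [0, 0, 0, 0, 0, 0]]]' | python3 drive.py; python3 - <<'E'
from h import *
import cv2
p,q=tgt([626.1,215.3,45],11.5,30);delta(p,q)
s=eyes.grab_frame("scene")[140:240,165:265];t=eyes.grab_frame("top")[160:260,140:240]
cv2.imwrite("pics/c1.png",cv2.resize(np.hstack([s,t]),None,fx=4,fy=4,interpolation=cv2.INTER_CUBIC))
E
```

```text
time_s: 3.3
ee_pos: [592.3, 212.1, 98.3]
ee_rot: [-179.9, 29.8, -168.3]
force: [-0.9, -0.7, -0.4]
gripper_width: 52.1
gripper_force: 0.0
t 3.3 rotvec [ 0.05 -0.23  0.2 ] | trans in current axes [-2.8 -3.7 63. ] | in target axes [-2.6 -3.6 63.1] F [-0.9 -0.7 -0.4]
```

View pics/c1.png

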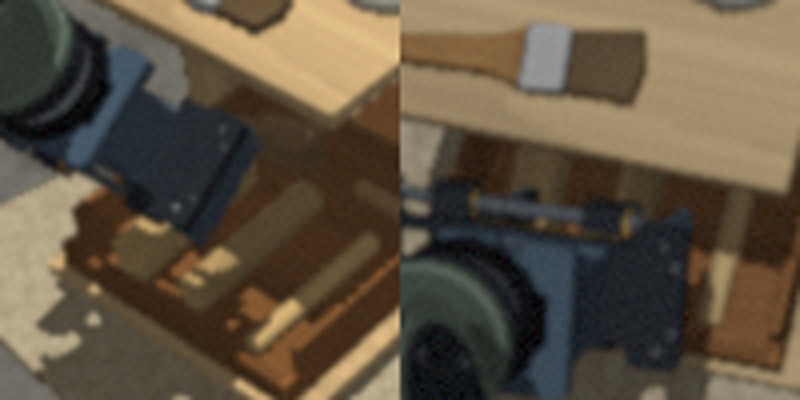

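The gripper's body is clear in front of the shelf edge, over the bar at about (255,240) in the crop. I'll go down now.

```bash
echo '[[[-1.3, -1.8, 10, 0, 0, 0], [-1.3, -1.8, 10, 0, 0, 0], [0, 0, 10, 0, 0, 0], [0, 0, 10, 0, 0, 0], [0, 0, 10, 0, 0, 0], [0, 0, 6, 0, 0, 0], [0, 0, 0, 0, 0, 0]]]' | python3 drive.py; python3 - <<'E'
from h import *
p,q=tgt([626.1,215.3,45],11.5,30);delta(p,q)
E
```

```text
time_s: 4.1
ee_pos: [624.0, 214.4, 52.9]
ee_rot: [-180.0, 30.0, -168.3]
force: [0.2, 0.2, -0.1]
gripper_width: 51.7
gripper_force: 0.0
t 4.1 rotvec [ 0.06 -0.03  0.17] | trans in current axes [2.  0.5 8. ] | in target axes [2.  0.5 7.9] F [ 0.2  0.2 -0.1]
```

```bash
echo '[[[1, 0.5, 4, 0, 0, 0], [1, 0, 4, 0, 0, 0], [0, 0, 0, 0, 0, 0]]]' | python3 drive.py && echo '[[[0, 0, 0, 0, 0, 0], [0, 0, 0, 0, 0, 0], [0, 0, 0, 0, 0, 0], [0, 0, 0, 0, 0, 0], [0, 0, 0, 0, 0, 0], [0, 0, 0, 0, 0, 0], [0, 0, 0, 0, 0, 0], [0, 0, 0, 0, 0, 0]]]' | python3 drive.py 20 25
```

```text
time_s: 4.4
ee_pos: [626.0, 215.4, 45.9]
ee_rot: [-180.0, 30.0, -168.3]
force: [-0.4, 0.4, 0.7]
gripper_width: 51.9
gripper_force: 0.0
time_s: 5.2
ee_pos: [626.3, 215.5, 46.3]
ee_rot: [-180.0, 30.1, -168.3]
force: [0.3, -1.3, -0.3]
gripper_width: 20.0
gripper_force: 0.0
```

```bash
python3 - <<'E'
from h import *
import cv2
s=eyes.grab_frame("scene")[140:240,165:265];t=eyes.grab_frame("top")[160:260,140:240]
cv2.imwrite("pics/c2.png",cv2.resize(np.hstack([s,t]),None,fx=4,fy=4,interpolation=cv2.INTER_CUBIC))
st=env.state();print(st["gripper_width"],st["gripper_force"],proj("scene",st["ee_pos"])-[165,140],proj("top",st["ee_pos"])-[140,160])
E
```

```text
20.00758088875269 0.0 [[64.19650288 58.29606275]] [[58.94973131 45.59168889]]
```

View pics/c2.png

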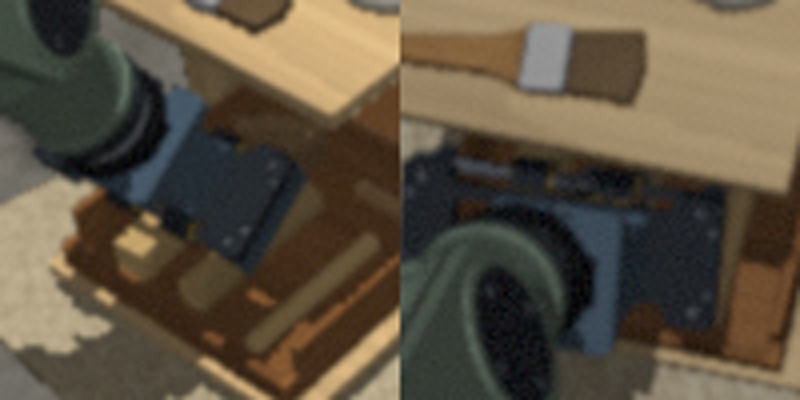

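```bash
python3 - <<'E'
from h import *
st=env.state();c=R.from_euler("xyz",st["ee_rot"],degrees=True);p=np.array(st["ee_pos"])
for x in(-38,38):
  for z in(-79,-110,-150):
    P=c.apply([x,-89,z])+p
    print(x,z,P.round(),"scene4",((proj("scene",P)[0]-[165,140])*4).round(),"top4",((proj("top",P)[0]-[140,160])*4+[400,0]).round())
a=np.array([np.cos(.2),np.sin(.2),0])
for s in(-65,65):
    P=np.array([620.2,214.1,62])+s*a;print(s,(proj("scene",P)[0]-[165,140])*4,(proj("top",P)[0]-[140,160])*4+[400,0])
print(st["qpos"])
E
```

```text
-38 -79 [638. 127. 134.] scene4 [338. 198.] top4 [753. 169.]
-38 -110 [623. 124. 161.] scene4 [321. 182.] top4 [742. 180.]
-38 -150 [603. 120. 195.] scene4 [297. 160.] top4 [727. 196.]
38 -79 [573. 114.  96.] scene4 [283. 296.] top4 [741. 293.]
38 -110 [558. 111. 122.] scene4 [263. 283.] top4 [730. 308.]
38 -150 [538. 107. 157.] scene4 [237. 264.] top4 [715. 329.]
-65 [189.93641387 276.69904049] [607.46000829 283.63448722]
65 [304.55568501 172.9527126 ] [649.91529704  88.93045623]
[ 20.48918272  20.88188644 116.19897902 -18.77303297  13.83905151
 -64.09853238]
```

The fingers closed to 20 mm without touching anything, and the bar hasn't moved. I'll reopen and feel downwards in small steps.

```bash
echo '[[[0, 0, 0, 0, 0, 0], [0, 0, 0, 0, 0, 0], [0, 0, 0, 0, 0, 0], [0, 0, 0, 0, 0, 0]]]' | python3 drive.py 54 ; echo '[[[0, 0, 2, 0, 0, 0], [0, 0, 1, 0, 0, 0], [0, 0, 0, 0, 0, 0]]]' | python3 drive.py;echo '[[[0, 0, 2, 0, 0, 0], [0, 0, 0, 0, 0, 0]]]' | python3 drive.py
```

```text
time_s: 5.7
ee_pos: [626.3, 215.5, 46.3]
ee_rot: [-180.0, 30.1, -168.3]
force: [0.9, -0.7, -0.1]
gripper_width: 48.9
gripper_force: 0.0
time_s: 6.0
ee_pos: [627.7, 215.8, 43.5]
ee_rot: [-180.0, 30.1, -168.3]
force: [-0.0, -0.3, -0.3]
gripper_width: 54.1
gripper_force: 0.0
time_s: 6.2
ee_pos: [628.7, 216.0, 41.7]
ee_rot: [-180.0, 30.1, -168.3]
force: [-0.2, 0.3, -0.0]
gripper_width: 53.6
gripper_force: 0.0
```

```bash
echo '[[[0, 0, 0, 0, 0, 0], [0, 0, 0, 0, 0, 0], [0, 0, 0, 0, 0, 0], [0, 0, 0, 0, 0, 0], [0, 0, 0, 0, 0, 0], [0, 0, 0, 0, 0, 0]]]' | python3 drive.py 22 20
```

```text
time_s: 6.8
ee_pos: [628.8, 216.0, 42.1]
ee_rot: [-180.0, 30.1, -168.3]
force: [0.5, 0.3, -0.4]
gripper_width: 22.0
gripper_force: 0.0
```

```bash
python3 - <<'E'
from h import *
# pose at c2
p=np.array([626.3,215.5,46.3]);c=R.from_euler("xyz",[-180,30.1,-168.3],degrees=True)
for s,t in(((300,170),(722,185)),((250,270),(717,328))):
    us=np.array(s)/4+[165,140];ut=(np.array(t)-[400,0])/4+[140,160]
    f=lambda P:np.r_[proj("scene",P)[0]-us,proj("top",P)[0]-ut]
    r=least_squares(f,[600,120,130]);print(r.x.round(1),r.fun.round(1),"tool frame",c.inv().apply(r.x-p).round(1))
E
```

```text
[612.5 130.3 174. ] [ 0.3 -0.1 -0.2  0.2] tool frame [ -37.4  -80.6 -125.9]
[543.1 106.3 147.9] [-1.3  0.2  0.9 -0.7] tool frame [  38.7  -90.  -139.8]
```

```bash
echo '[[[0, 0, 2, 0, 0, 0], [0, 0, 0, 0, 0, 0]]]' | python3 drive.py | egrep 'pos|force';echo '[[[0, 0, 2, 0, 0, 0], [0, 0, 0, 0, 0, 0]]]' | python3 drive.py| egrep 'pos|force'; python3 - <<'E'
from h import *
import cv2
s=eyes.grab_frame("scene")[140:230,165:285]
s=cv2.resize(s,None,fx=6,fy=6,interpolation=cv2.INTER_CUBIC)
cv2.imwrite("pics/c3.png",cv2.convertScaleAbs(s,alpha=1.8,beta=15))
E
```

```text
ee_pos: [629.7, 216.2, 40.0]
force: [0.3, 0.7, 0.1]
gripper_force: 0.0
ee_pos: [630.7, 216.4, 38.2]
force: [-0.1, -1.0, -0.2]
gripper_force: 0.0
```

View pics/c3.png

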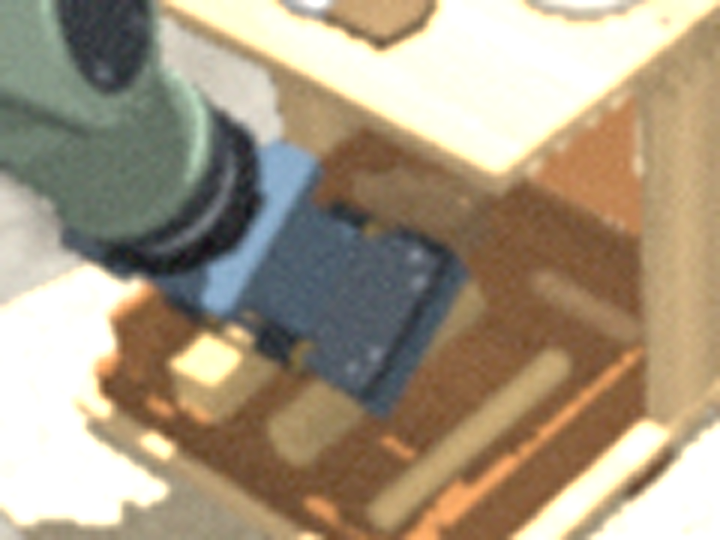

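The plate edge of the gripper triangulates to 126–140 mm behind the reported TCP, not 79 mm. With no floor contact either, the real fingertips seem tens of mm higher along the tool axis than reported. The lateral fit is fine, so I'll open and feel down the same line.

```bash
D(){ egrep 'pos|^force' | tr '\n' ' ';echo; }
echo '[[[0, 0, 0, 0, 0, 0], [0, 0, 0, 0, 0, 0], [0, 0, 0, 0, 0, 0], [0, 0, 0, 0, 0, 0]]]' | python3 drive.py 54 |D
echo '[[[0, 0, 2, 0, 0, 0], [0, 0, 2, 0, 0, 0], [0, 0, 0, 0, 0, 0]]]' | python3 drive.py|D
echo '[[[0, 0, 2, 0, 0, 0], [0, 0, 2, 0, 0, 0], [0, 0, 0, 0, 0, 0]]]' | python3 drive.py|D
```

```text
ee_pos: [630.7, 216.4, 38.6] force: [-0.4, -0.8, -0.5] 
ee_pos: [632.6, 216.8, 34.7] force: [0.4, -0.4, -0.2] 
ee_pos: [634.6, 217.2, 31.3] force: [-0.3, 0.3, -0.2]
```

```bash
D(){ egrep 'pos|^force' | tr '\n' ' ';echo; }
echo '[[[0, 0, 2, 0, 0, 0], [0, 0, 2, 0, 0, 0], [0, 0, 0, 0, 0, 0]]]' | python3 drive.py|D
echo '[[[0, 0, 2, 0, 0, 0], [0, 0, 2, 0, 0, 0], [0, 0, 0, 0, 0, 0]]]' | python3 drive.py|D
echo '[[[0, 0, 2, 0, 0, 0], [0, 0, 2, 0, 0, 0], [0, 0, 0, 0, 0, 0]]]' | python3 drive.py 24 20|D
echo '[[[0, 0, 0, 0, 0, 0], [0, 0, 0, 0, 0, 0], [0, 0, 0, 0, 0, 0], [0, 0, 0, 0, 0, 0]]]' | python3 drive.py
```

```text
ee_pos: [636.6, 217.6, 27.9] force: [0.6, 0.4, 0.1] 
ee_pos: [638.6, 218.0, 24.4] force: [0.4, -0.1, -0.3] 
ee_pos: [640.5, 218.4, 20.9] force: [-0.9, -0.6, -0.4] 
time_s: 9.55
ee_pos: [640.5, 218.5, 21.3]
ee_rot: [-180.0, 30.1, -168.3]
force: [0.3, -0.2, -0.4]
gripper_width: 26.5
gripper_force: 19.9
```

First contact: the fingers stopped at 26.5 mm, on the upper part of the bar, so the reported tool length is about 45 mm out. I'll open, go about 12 mm deeper and regrip.

```bash
D(){ egrep 'pos|^force' | tr '\n' ' ';echo; }
echo '[[[0, 0, 0, 0, 0, 0], [0, 0, 0, 0, 0, 0], [0, 0, 0, 0, 0, 0], [0, 0, 0, 0, 0, 0]]]' | python3 drive.py 54|D
echo '[[[0, 0, 2, 0, 0, 0], [0, 0, 2, 0, 0, 0], [0, 0, 2, 0, 0, 0], [0, 0, 2, 0, 0, 0], [0, 0, 0, 0, 0, 0]]]' | python3 drive.py|D
echo '[[[0, 0, 2, 0, 0, 0], [0, 0, 2, 0, 0, 0], [0, 0, 0, 0, 0, 0]]]' | python3 drive.py|D
echo '[[[0, 0, 0, 0, 0, 0], [0, 0, 0, 0, 0, 0], [0, 0, 0, 0, 0, 0], [0, 0, 0, 0, 0, 0], [0, 0, 0, 0, 0, 0]]]' | python3 drive.py 24 30
```

```text
ee_pos: [640.5, 218.4, 21.3] force: [-0.5, -0.4, -0.2] 
ee_pos: [644.4, 219.2, 13.9] force: [-0.2, -0.0, -0.1] 
ee_pos: [646.4, 219.6, 10.6] force: [0.4, 0.9, 0.6] 
time_s: 11.25
ee_pos: [646.4, 219.7, 10.9]
ee_rot: [-180.0, 30.1, -168.3]
force: [-0.0, 0.3, -0.1]
gripper_width: 27.4
gripper_force: 29.9
```

Firm grip now: 27.4 mm at 30 N. I'll lift back along the tool axis, then pull straight out from under the shelf.

```bash

echo '[[[0, 0, -4, 0, 0, 0], [0, 0, -8, 0, 0, 0], [0, 0, -12, 0, 0, 0], [0, 0, -14, 0, 0, 0], [0, 0, -14, 0, 0, 0], [0, 0, -14, 0, 0, 0], [0, 0, -14, 0, 0, 0], [0, 0, 0, 0, 0, 0]]]' | python3 drive.py
echo '[[[9, 0, -5, 0, 0, 0], [14, 0, -8, 0, 0, 0], [15, 0, -9, 0, 0, 0], [15, 0, -9, 0, 0, 0], [15, 0, -9, 0, 0, 0], [15, 0, -9, 0, 0, 0], [15, 0, -9, 0, 0, 0], [15, 0, -9, 0, 0, 0]]]' | python3 drive.py - 40
python3 - <<'E'
from h import *
import cv2
f=eyes.grab_frame("scene");cv2.imwrite("pics/d_s.png",f);t=eyes.grab_frame("top");cv2.imwrite("pics/d_t.png",t)
s=cv2.resize(f[150:270,140:260],None,fx=3.3,fy=3.3,interpolation=cv2.INTER_CUBIC);t=cv2.resize(t[170:290,140:260],None,fx=3.3,fy=3.3,interpolation=cv2.INTER_CUBIC)
cv2.imwrite("pics/d.png",cv2.convertScaleAbs(np.hstack([s,t]),alpha=1.4,beta=10))
E
```

```text
time_s: 12.05
ee_pos: [607.3, 211.8, 82.6]
ee_rot: [180.0, 30.3, -168.3]
force: [0.3, 0.4, -0.7]
gripper_width: 27.2
gripper_force: 29.9
time_s: 12.85
ee_pos: [476.8, 184.3, 80.4]
ee_rot: [-180.0, 30.0, -168.3]
force: [0.2, 0.5, -0.4]
gripper_width: 26.8
gripper_force: 39.8
```

View pics/d.png

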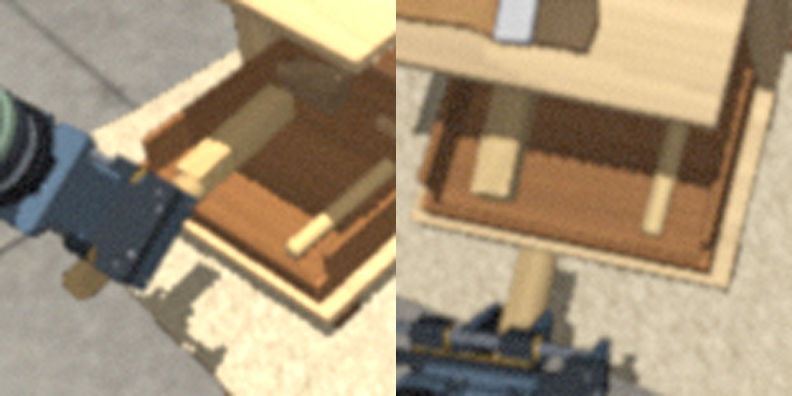

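The bar is held level, its far end at about (182,246) in top, and the square and thin bars are still in the box. Next I'll refine the jig pose and the bar-in-hand pose.

```bash
python3 - <<'E'
from h import *
import cv2
o=.42
L=np.array([[-62,45,0],[100,45,15],[100,-127,15],[-62,-127,0],[52,24,91],[52,-24,91],[-35,24,54],[-35,-24,54]],float)
u=np.array([[302.5,275],[335,225.5],[393,261],[361.5,314.5],[336.3,237.5],[353,248.5],[316.3,270],[332,280.8]])-o
f=lambda p:(proj("top",fr(p,L))-u).ravel()
r=least_squares(f,[599,-147,-.24],loss="soft_l1");print("jig",r.x,np.degrees(r.x[2]));print(f(r.x).reshape(-1,2).round(1).tolist());J=r.x
for n in("top","scene"):
    g=cv2.cvtColor(cv2.imread(f"pics/{n}0.png"),cv2.COLOR_BGR2GRAY)
    q=proj(n,fr(J,L)).astype(np.float32).reshape(-1,1,2);k=cv2.cornerSubPix(g,q.copy(),(4,4),(-1,-1),(3,50,.01))
    print(n,q.reshape(-1,2).round(1).tolist(),(k-q).reshape(-1,2).round(1).tolist())
s0=np.array([[285.5,288.5],[323.5,335.5]]) # rough from scene0
print("scene rough",s0-proj("scene",fr(J,L[[0,3]])))
# bar in hand
p=np.array([476.8,184.3,80.4]);a=np.array([np.cos(.2007),np.sin(.2007),0])
for z in(117.5,131.5): print("far end",at_z("top",(182.3-o,246.3-o),z)," pred",p+a*(65-26.8))
print("near end scene",at_z("scene",(165.8-o,236.4-o),117.5),"pred",p+a*(-65-26.8))
E
```

```text
jig [ 5.99173246e+02 -1.48168743e+02 -2.35503120e-01] -13.493334848414644
[[-1.1, 2.4], [0.0, -1.2], [0.4, -0.7], [-1.1, 1.5], [0.1, -0.3], [0.9, -0.4], [-0.4, -0.0], [0.9, 0.2]]
top [[301.0, 277.0], [334.6000061035156, 223.8000030517578], [393.0, 259.8999938964844], [360.0, 315.6000061035156], [336.0, 236.6999969482422], [353.5, 247.60000610351562], [315.3999938964844, 269.6000061035156], [332.5, 280.6000061035156]] [[0.6000000238418579, -1.7000000476837158], [0.0, 0.0], [0.0, 0.0], [-0.8999999761581421, -1.7999999523162842], [0.0, 0.0], [0.0, 0.0], [1.2999999523162842, 0.10000000149011612], [-0.10000000149011612, -0.4000000059604645]]
scene [[282.79998779296875, 286.1000061035156], [335.0, 255.89999389648438], [377.79998779296875, 305.6000061035156], [321.6000061035156, 342.0], [326.79998779296875, 251.3000030517578], [338.6000061035156, 265.1000061035156], [296.6000061035156, 275.3999938964844], [307.3999938964844, 290.1000061035156]] [[0.30000001192092896, -2.799999952316284], [1.899999976158142, -0.6000000238418579], [0.5, 2.0], [0.800000011920929, -0.800000011920929], [-0.6000000238418579, 1.399999976158142], [0.699999988079071, 2.299999952316284], [1.0, 0.800000011920929], [0.5, 0.20000000298023224]]
scene rough [[ 2.65919185  2.42640727]
 [ 1.87053548 -6.54459652]]
far end [507.81887281 191.99542864 117.5       ]  pred [514.23322168 191.91537356  80.4       ]
far end [506.35094873 187.67024404 131.5       ]  pred [514.23322168 191.91537356  80.4       ]
near end scene [391.50473285 161.95284018 117.5       ] pred [386.84267669 165.99918083  80.4       ]
```

```bash
echo '[[[0, 0, 0, 3.14, 0, 5.44], [0, 0, 0, 3.14, 0, 5.44], [0, 0, 0, 3.14, 0, 5.44], [0, 0, 0, 3.14, 0, 5.44], [0, 0, 0, 0, 0, 0]]]' | python3 drive.py; python3 - <<'E'
from h import *
p,q=tgt([606.9,-147.9,70],-13.6,30);delta(p,q)
E
```

```text
time_s: 13.45
ee_pos: [478.2, 187.7, 80.2]
ee_rot: [180.0, 29.7, 170.1]
force: [0.1, -0.1, -1.1]
gripper_width: 27.6
gripper_force: 39.8
t 13.45 rotvec [ 1.85 -0.26  3.21] | trans in current axes [-155.1 -308.5  100.3] | in target axes [-171.6 -295.9  110.8] F [ 0.1 -0.1 -1.1]
```

```bash
echo '[[[0, 0, 0, 1.85, -0.26, 3.2], [-13, -22.5, 8.5, 0, 0, 0], [-13, -22.5, 8.5, 0, 0, 0], [-13, -22.5, 8.5, 0, 0, 0], [-13, -22.5, 8.5, 0, 0, 0], [-13, -22.5, 8.5, 0, 0, 0], [-13, -22.5, 8.5, 0, 0, 0], [-13, -22.5, 8.5, 0, 0, 0]]]' | python3 drive.py >/dev/null; echo '[[[-13, -22.5, 8.5, 0, 0, 0], [-13, -22.5, 8.5, 0, 0, 0], [-13, -22.5, 8.5, 0, 0, 0], [-13, -22.5, 8.5, 0, 0, 0], [-13, -22.5, 8.5, 0, 0, 0], [0, 0, 0, 0, 0, 0]]]' | python3 drive.py; python3 - <<'E'
from h import *
p,q=tgt([606.9,-147.9,70],-13.6,30);delta(p,q)
E
```

```text
time_s: 14.85
ee_pos: [594.9, -125.0, 70.4]
ee_rot: [-179.9, 30.1, 166.1]
force: [-0.2, 0.4, 0.1]
gripper_width: 27.3
gripper_force: 39.8
t 14.85 rotvec [-0.26  0.13 -0.24] | trans in current axes [-14.6 -19.3   9. ] | in target axes [-14.5 -19.4   8.9] F [-0.2  0.4  0.1]
```

```bash
echo '[[[-7.2, -9.6, 4.5, -0.1, 0, -0.1], [-7.2, -9.6, 4.5, -0.1, 0, -0.1], [0, 0, 0, 0, 0, 0]]]' | python3 drive.py; python3 - <<'E'
from h import *
p,q=tgt([606.9,-147.9,29.5],-13.6,30);delta(p,q)
import cv2
f=eyes.grab_frame("scene");t=eyes.grab_frame("top")
s=cv2.resize(f[200:320,240:360],None,fx=3.3,fy=3.3,interpolation=cv2.INTER_CUBIC);t=cv2.resize(t[200:320,290:410],None,fx=3.3,fy=3.3,interpolation=cv2.INTER_CUBIC)
cv2.imwrite("pics/e.png",cv2.convertScaleAbs(np.hstack([s,t]),alpha=1.3,beta=10))
E
```

```text
time_s: 15.15
ee_pos: [605.8, -145.2, 69.5]
ee_rot: [-180.0, 30.0, 166.5]
force: [-0.3, 0.0, -0.4]
gripper_width: 27.0
gripper_force: 39.8
t 15.15 rotvec [0.01 0.03 0.06] | trans in current axes [18.5 -2.3 35.5] | in target axes [18.5 -2.3 35.5] F [-0.3  0.  -0.4]
```

View pics/e.png

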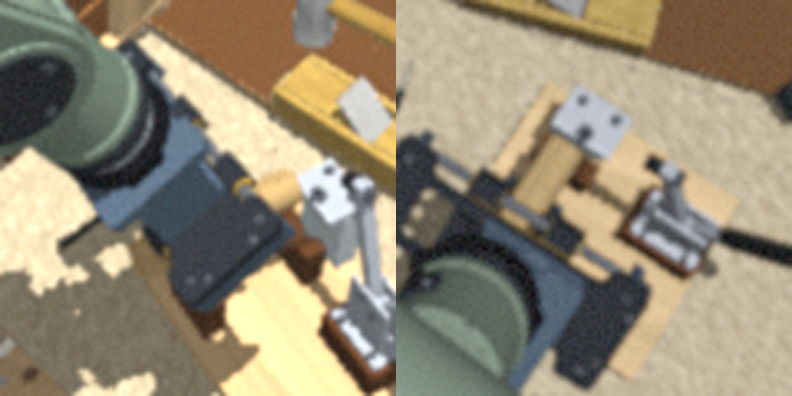

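The bar hovers over the V blocks, its far end at about (569,143) in the crop, right beside the plate's near edge. I'll work out its position in the jig frame.

```bash
python3 - <<'E'
from h import *
J=np.array([599.1,-148,np.radians(-13.6)])
def tojig(P): 
    c,s=np.cos(J[2]),np.sin(J[2]);d=P[:2]-J[:2];return np.round([c*d[0]+s*d[1],-s*d[0]+c*d[1],P[2]],1)
px=lambda x,y:((x-396)/3.3+290-.35,y/3.3+200-.35)
zb=69.5+37.1
print("end top",tojig(at_z("top",px(569,141),zb+14)),"L",tojig(at_z("top",px(548,132),zb)),"R",tojig(at_z("top",px(590,152),zb)))
print("side edges L2",tojig(at_z("top",px(515,198),zb)),"R2",tojig(at_z("top",px(553,212),zb)))
for q in((552,125),(600,155),(632,118),(582,86)):print("plate",tojig(at_z("top",px(*q),91)))
print("TCP",tojig(np.array([605.8,-145.2,69.5])))
E
```

```text
end top [ 40.4   5.3 120.6] L [ 41.6  20.8 106.6] R [ 45.5 -11.3 106.6]
side edges L2 [-11.4  15.8 106.6] R2 [ -5.2 -11.3 106.6]
plate [51.7 21.1 91. ]
plate [ 51.7 -18.9  91. ]
plate [ 87.8 -24.5  91. ]
plate [88.6 17.8 91. ]
TCP [ 5.9  4.3 69.5]
```

```bash
D(){ egrep 'time|pos|^force' | tr '\n' ' ';echo; }
echo '[[[3.5, -0.7, 6.1, 0, 0, 0], [3.5, -0.7, 6.1, 0, 0, 0], [3.5, -0.7, 6.1, 0, 0, 0], [3.5, -0.7, 6.1, 0, 0, 0], [3.5, -0.7, 6.1, 0, 0, 0], [3, -0.6, 5, 0, 0, 0], [0, 0, 0, 0, 0, 0]]]' | python3 drive.py|D
echo '[[[0.5, 0, 0.9, 0, 0, 0], [0, 0, 0, 0, 0, 0]]]' | python3 drive.py|D
echo '[[[0.5, 0, 0.9, 0, 0, 0], [0, 0, 0, 0, 0, 0]]]' | python3 drive.py|D
```

```text
time_s: 15.95 ee_pos: [603.7, -147.9, 27.1] force: [-0.7, 0.0, -1.5] 
time_s: 16.15 ee_pos: [604.7, -148.1, 27.7] force: [-0.6, 0.0, 0.0] 
time_s: 16.35 ee_pos: [604.6, -148.0, 26.7] force: [0.1, -0.5, 0.2]
```

```bash
D(){ egrep 'time|pos|^force' | tr '\n' ' ';echo; }
echo '[[[0.5, 0, 0.9, 0, 0, 0], [0, 0, 0, 0, 0, 0]]]' | python3 drive.py|D
echo '[[[0.5, 0, 0.9, 0, 0, 0], [0, 0, 0, 0, 0, 0]]]' | python3 drive.py|D
echo '[[[0.5, 0, 0.9, 0, 0, 0], [0, 0, 0, 0, 0, 0]]]' | python3 drive.py|D
```

```text
time_s: 16.55 ee_pos: [604.9, -148.3, 26.0] force: [-1.4, -0.5, 2.1] 
time_s: 16.75 ee_pos: [605.2, -148.7, 25.5] force: [-3.8, -3.0, 5.9] 
time_s: 16.95 ee_pos: [605.5, -149.1, 25.2] force: [-5.1, -4.5, 9.9]
```

```bash
D(){ egrep 'time|pos|rot|^force' | tr '\n' ' ';echo; }
echo '[[[0, -1, 0, 0, 0, 0], [0, 0, 0, 0, 0, 0]]]' | python3 drive.py|D
echo '[[[0, -1, 0, 0, 0, 0], [0, 0, 0, 0, 0, 0]]]' | python3 drive.py|D
```

```text
time_s: 17.15 ee_pos: [605.4, -149.7, 24.6] ee_rot: [-180.0, 30.2, 166.5] force: [-2.9, -3.7, 6.9] 
time_s: 17.35 ee_pos: [604.8, -150.4, 23.9] ee_rot: [180.0, 30.1, 166.5] force: [-1.0, -2.2, 3.8]
```

```bash
D(){ egrep 'time|pos|rot|^force' | tr '\n' ' ';echo; }
echo '[[[0, -1.5, 0, 0, 0, 0], [0, 0, 0, 0, 0, 0]]]' | python3 drive.py|D
echo '[[[0.5, 0, 0.9, 0, 0, 0], [0, 0, 0, 0, 0, 0]]]' | python3 drive.py|D
echo '[[[0.5, 0, 0.9, 0, 0, 0], [0, 0, 0, 0, 0, 0]]]' | python3 drive.py|D
```

```text
time_s: 17.55 ee_pos: [603.1, -151.2, 22.7] ee_rot: [180.0, 29.9, 166.5] force: [-0.8, -0.6, 0.8] 
time_s: 17.75 ee_pos: [603.3, -151.3, 22.5] ee_rot: [180.0, 30.0, 166.5] force: [-3.6, -0.8, 6.5] 
time_s: 17.95 ee_pos: [603.5, -151.3, 22.4] ee_rot: [180.0, 30.0, 166.5] force: [-8.8, 0.5, 13.1]
```

```bash
D(){ egrep 'time|pos|^force' | tr '\n' ' ';echo; }
echo '[[[-0.7, 0, -1.4, 0, 0, 0], [-3.5, 0, 2, 0, 0, 0], [-3.5, 0, 2, 0, 0, 0], [-3.5, 0, 2, 0, 0, 0], [0, 0, 0, 0, 0, 0]]]' | python3 drive.py|D
echo '[[[-1.7, 0, 1, 0, 0, 0], [-1.7, 0, 1, 0, 0, 0], [0, 0, 0, 0, 0, 0]]]' | python3 drive.py|D
echo '[[[-1.7, 0, 1, 0, 0, 0], [0, 0, 0, 0, 0, 0]]]' | python3 drive.py|D
```

```text
time_s: 18.45 ee_pos: [615.7, -154.3, 22.7] force: [-1.3, -0.5, 1.9] 
time_s: 18.75 ee_pos: [618.9, -155.1, 22.6] force: [-3.8, -0.7, 4.0] 
time_s: 18.95 ee_pos: [620.9, -155.6, 22.6] force: [-3.9, -1.8, 3.9]
```

```bash
D(){ egrep 'time|pos|^force' | tr '\n' ' ';echo; }
echo '[[[-1.7, 0, 1, 0, 0, 0], [0, 0, 0, 0, 0, 0]]]' | python3 drive.py|D
echo '[[[-1.7, 0, 1, 0, 0, 0], [0, 0, 0, 0, 0, 0]]]' | python3 drive.py|D
echo '[[[-1.7, 0, 1, 0, 0, 0], [0, 0, 0, 0, 0, 0]]]' | python3 drive.py|D
```

```text
time_s: 19.15 ee_pos: [623.0, -156.1, 22.7] force: [-3.5, -2.0, 3.2] 
time_s: 19.35 ee_pos: [625.1, -156.6, 22.7] force: [-3.6, -2.0, 3.0] 
time_s: 19.55 ee_pos: [627.0, -157.1, 22.8] force: [-4.4, -1.7, 3.1]
```

```bash
D(){ egrep 'time|pos|^force' | tr '\n' ' ';echo; }
echo '[[[-1.3, 0, 0.7, 0, 0, 0], [0, 0, 0, 0, 0, 0]]]' | python3 drive.py|D
echo '[[[-1.3, 0, 0.7, 0, 0, 0], [0, 0, 0, 0, 0, 0]]]' | python3 drive.py|D
echo '[[[-0.9, 0, 0.5, 0, 0, 0], [0, 0, 0, 0, 0, 0]]]' | python3 drive.py|D
```

```text
time_s: 19.75 ee_pos: [628.4, -157.4, 22.7] force: [-4.3, -2.6, 3.2] 
time_s: 19.95 ee_pos: [629.3, -157.7, 22.7] force: [-4.6, -3.3, 4.2] 
time_s: 20.15 ee_pos: [629.3, -157.7, 22.6] force: [-9.1, -2.3, 8.5]
```

```bash
D(){ egrep 'time|pos|^force' | tr '\n' ' ';echo; }
echo '[[[-1.3, 0, 0.7, 0, 0, 0], [0, 0, 0, 0, 0, 0]]]' | python3 drive.py|D
echo '[[[-0.9, 0, 0.5, 0, 0, 0], [0, 0, 0, 0, 0, 0]]]' | python3 drive.py|D
```

```text
time_s: 20.35 ee_pos: [629.2, -157.7, 22.4] force: [-15.6, -1.7, 15.2] 
time_s: 20.55 ee_pos: [629.3, -157.7, 22.3] force: [-19.7, -1.3, 18.2]
```

```bash
D(){ egrep 'time|pos|^force|width' | tr '\n' ' ';echo; }
echo '[[[1.3, 0, -1, 0, 0, 0], [0.9, 0, -0.6, 0, 0, 0], [0, 0, 0, 0, 0, 0]]]' | python3 drive.py|D
echo '[[[0, 0, 0, 0, 0, 0], [0, 0, 0, 0, 0, 0], [0, 0, 0, 0, 0, 0], [0, 0, 0, 0, 0, 0]]]' | python3 drive.py 46|D
echo '[[[0, 0, -6, 0, 0, 0], [0, 0, -15, 0, 0, 0], [0, 0, -20, 0, 0, 0], [0, 0, -25, 0, 0, 0], [0, 0, -25, 0, 0, 0], [0, 0, -25, 0, 0, 0], [0, 0, -25, 0, 0, 0], [0, 0, 0, 0, 0, 0]]]' | python3 drive.py|D
python3 - <<'E'
from h import *
import cv2
for n in("scene","top"): cv2.imwrite(f"pics/f_{n}.png",eyes.grab_frame(n))
J=np.array([599.1,-148,np.radians(-13.6)])
for n in("top","scene"):
    im=cv2.imread(f"pics/f_{n}.png").astype(int)
    # brightness along the top line of bar and neighbours
    for y in(0,6):
        q=proj(n,fr(J,[[x,y,60+np.sqrt(196-y*y)] for x in range(-90,60,5)]))
        print(n,y,[int(v) for v in cv2.remap(im.astype(np.float32).mean(2),q[:,:1].astype(np.float32),q[:,1:].astype(np.float32),1).ravel()])
print(proj("top",fr(J,[[-65,0,74],[52,0,74]])))
E
```

```text
time_s: 20.85 ee_pos: [629.3, -157.7, 22.6] force: [-7.8, -2.4, 4.3] gripper_width: 27.4 
time_s: 21.25 ee_pos: [631.0, -157.7, 23.3] force: [-0.4, -0.6, -0.5] gripper_width: 45.8 
time_s: 22.05 ee_pos: [562.5, -141.7, 150.0] force: [0.7, 0.5, 0.0] gripper_width: 45.9 
top 0 [17, 17, 54, 57, 69, 42, 55, 118, 98, 78, 98, 119, 117, 115, 108, 113, 111, 113, 114, 112, 109, 109, 107, 112, 111, 112, 109, 111, 106, 83]
top 6 [11, 25, 58, 52, 68, 45, 49, 103, 94, 75, 89, 111, 114, 114, 113, 113, 114, 115, 111, 111, 112, 110, 109, 108, 111, 110, 109, 109, 106, 86]
scene 0 [150, 146, 134, 174, 137, 103, 149, 148, 147, 147, 146, 145, 144, 146, 144, 142, 142, 140, 140, 140, 141, 139, 140, 137, 138, 131, 136, 139, 128, 84]
scene 6 [79, 84, 92, 101, 118, 112, 117, 107, 107, 105, 140, 154, 153, 153, 149, 151, 152, 160, 164, 165, 163, 161, 159, 131, 97, 94, 94, 129, 159, 120]
[[318.02631687 284.71193769]
 [343.54054699 243.66697845]]
```

The bar is seated against the stop: motion stopped there with about 20 N of push, and its near end reads about jig x −65 in scene. Next is the handle. I'll close the fingers and turn the tool upright.

```bash
D(){ egrep 'time|pos|rot|^force|width' | tr '\n' ' ';echo; }
echo '[[[0, 0, -20, 0, 0, 0], [0, 0, -25, 0, 5, 0], [0, 0, 0, 0, 5, 0], [0, 0, 0, 0, 5, 0], [0, 0, 0, 0, 5, 0], [0, 0, 0, 0, 5, 0], [0, 0, 0, 0, 5, 0], [0, 0, 0, 0, 0, 0]]]' | python3 drive.py 0 20|D
python3 - <<'E'
from h import *
J=np.array([599.1,-148.5,np.radians(-13.6)])
w=fr(J,[[44,-125.5,190],[44,-125.5,150]]);print(w)
p,q=tgt(w[0],-13.6,0);delta(p,q)
E
```

```text
time_s: 22.95 ee_pos: [542.4, -136.8, 182.1] ee_rot: [180.0, -0.2, 166.5] force: [0.0, -0.4, -0.0] gripper_width: 0.6 
[[ 612.35594883 -280.82735855  190.        ]
 [ 612.35594883 -280.82735855  150.        ]]
t 22.95 rotvec [ 0.01 -0.15  0.1 ] | trans in current axes [-101.6 -123.7   -8.2] | in target axes [-101.8 -123.5   -7.9] F [ 0.  -0.4 -0. ]
```

```bash
D(){ egrep 'time|pos|rot|^force|width' | tr '\n' ' ';echo; }
echo '[[[-17, -20.5, -1.5, 0, 0, 0], [-17, -20.5, -1.5, 0, 0, 0], [-17, -20.5, -1.5, 0, 0, 0], [-17, -20.5, -1.5, 0, 0, 0], [-17, -20.5, -1.5, 0, 0, 0], [-17, -20.5, 0, 0, 0, 0], [0, 0, 0, 0, 0, 0]]]' | python3 drive.py|D
python3 - <<'E'
from h import *
p,q=tgt([612.4,-280.8,150],-13.6,0);delta(p,q)
# where does the body sit in view / handle location check: find dark grip pixels in initial top image
import cv2
J=np.array([599.1,-148.5,np.radians(-13.6)])
for th in(0,.06,.12):
    ph=np.radians(60)-th;g=fr(J,[[44,-98-r*np.cos(ph),83+r*np.sin(ph)] for r in(50,80,100)])
    print(th,proj("top",g).round(1).tolist(),proj("scene",g).round(1).tolist())
E
```

```text
time_s: 23.65 ee_pos: [610.8, -282.2, 189.9] ee_rot: [-180.0, -0.0, 166.4] force: [0.5, 0.8, 0.1] gripper_width: 0.2 
t 23.65 rotvec [-0.04 -0.04 -0.04] | trans in current axes [-1.3  1.8 39.9] | in target axes [-1.2  1.7 39.9] F [0.5 0.8 0.1]
0 [[393.1, 271.7], [402.6, 273.9], [409.2, 275.5]] [[364.9, 289.9], [371.4, 288.5], [375.9, 287.6]]
0.06 [[393.9, 272.5], [403.9, 275.1], [410.9, 277.0]] [[365.6, 291.2], [372.5, 290.7], [377.3, 290.3]]
0.12 [[394.7, 273.2], [405.1, 276.3], [412.4, 278.5]] [[366.2, 292.5], [373.5, 292.8], [378.6, 293.0]]
```

```bash
D(){ egrep 'time|pos|^force' | tr '\n' ' ';echo; }
echo '[[[-1, 0, 15, 0, 0, 0], [0, 0, 15, 0, 0, 0], [0, 0, 10, 0, 0, 0], [0, 0, 10, 0, 0, 0], [0, 0, 6, 0, 0, 0], [0, 0, 4, 0, 0, 0], [0, 0, 0, 0, 0, 0]]]' | python3 drive.py|D
echo '[[[0, 0, 3, 0, 0, 0], [0, 0, 3, 0, 0, 0], [0, 0, 0, 0, 0, 0]]]' | python3 drive.py|D
echo '[[[0, 0, 3, 0, 0, 0], [0, 0, 3, 0, 0, 0], [0, 0, 0, 0, 0, 0]]]' | python3 drive.py|D
```

```text
time_s: 24.35 ee_pos: [611.5, -279.7, 131.5] force: [-0.5, 0.4, 0.6] 
time_s: 24.65 ee_pos: [611.5, -279.8, 125.5] force: [-0.2, 0.8, -1.0] 
time_s: 24.95 ee_pos: [611.3, -279.7, 119.2] force: [0.3, -0.3, 0.3]
```

```bash
D(){ egrep 'time|pos|^force' | tr '\n' ' ';echo; }
echo '[[[0, -1, 3, 0, 0, 0], [0, -1, 3, 0, 0, 0], [0, 0, 0, 0, 0, 0]]]' | python3 drive.py|D
echo '[[[0, 0, 3, 0, 0, 0], [0, 0, 0, 0, 0, 0]]]' | python3 drive.py|D
echo '[[[0, 0, 3, 0, 0, 0], [0, 0, 0, 0, 0, 0]]]' | python3 drive.py|D
```

```text
time_s: 25.25 ee_pos: [610.8, -281.8, 113.2] force: [0.4, -0.0, 0.3] 
time_s: 25.45 ee_pos: [611.0, -281.7, 110.3] force: [-0.4, 0.5, 0.1] 
time_s: 25.65 ee_pos: [611.0, -281.7, 107.3] force: [-1.0, -0.4, -0.0]
```

```bash
D(){ egrep 'time|pos|^force' | tr '\n' ' ';echo; }
echo '[[[0, -3, 1, 0, 0, 0], [0, 0, 0, 0, 0, 0]]]' | python3 drive.py|D
echo '[[[0, -3, 1, 0, 0, 0], [0, 0, 0, 0, 0, 0]]]' | python3 drive.py|D
echo '[[[0, -3, 1, 0, 0, 0], [0, 0, 0, 0, 0, 0]]]' | python3 drive.py|D
```

```text
time_s: 25.85 ee_pos: [610.3, -285.1, 106.7] force: [-0.7, -0.4, 0.5] 
time_s: 26.05 ee_pos: [610.1, -286.4, 106.0] force: [1.9, 5.0, 1.5] 
time_s: 26.25 ee_pos: [609.6, -288.7, 104.7] force: [1.6, 5.8, 1.0]
```

Contact with the handle at about 5–6 N, at jig x 43. I'll follow its arc outwards and down.

```bash
D(){ egrep 'time|pos|^force' | tr '\n' ' ';echo; }
echo '[[[0, -3.5, 2.9, 0, 0, 0], [0, -3.5, 2.9, 0, 0, 0], [0, -3.5, 2.9, 0, 0, 0], [0, 0, 0, 0, 0, 0]]]' | python3 drive.py|D
echo '[[[0, -3, 3.4, 0, 0, 0], [0, -3, 3.4, 0, 0, 0], [0, -3, 3.4, 0, 0, 0], [0, 0, 0, 0, 0, 0]]]' | python3 drive.py|D
```

```text
time_s: 26.65 ee_pos: [606.9, -299.3, 96.0] force: [1.5, 4.8, 2.2] 
time_s: 27.05 ee_pos: [604.8, -308.4, 86.0] force: [0.5, 4.2, 2.4]
```

```bash
D(){ egrep 'time|pos|^force' | tr '\n' ' ';echo; }
echo '[[[0, -2.3, 3.9, 0, 0, 0], [0, -2.3, 3.9, 0, 0, 0], [0, -2.3, 3.9, 0, 0, 0], [0, 0, 0, 0, 0, 0]]]' | python3 drive.py|D
echo '[[[0, -1.7, 4.2, 0, 0, 0], [0, -1.7, 4.2, 0, 0, 0], [0, -1.7, 4.2, 0, 0, 0], [0, 0, 0, 0, 0, 0]]]' | python3 drive.py|D
```

```text
time_s: 27.45 ee_pos: [603.1, -315.2, 74.3] force: [1.2, 3.6, 2.5] 
time_s: 27.85 ee_pos: [602.0, -320.8, 61.9] force: [-0.3, 2.0, 2.9]
```

```bash
D(){ egrep 'time|pos|^force' | tr '\n' ' ';echo; }
echo '[[[0, -0.9, 4.2, 0, 0, 0], [0, -0.9, 4.2, 0, 0, 0], [0, -0.5, 3, 0, 0, 0], [0, 0, 0, 0, 0, 0]]]' | python3 drive.py|D
echo '[[[0, 0, 2, 0, 0, 0], [0, 0, 0, 0, 0, 0]]]' | python3 drive.py|D
echo '[[[0, 0, 2, 0, 0, 0], [0, 0, 0, 0, 0, 0]]]' | python3 drive.py|D
```

```text
time_s: 28.25 ee_pos: [601.7, -323.0, 51.9] force: [-0.8, 5.2, 8.5] 
time_s: 28.45 ee_pos: [601.9, -323.0, 51.8] force: [-1.8, 6.2, 16.0] 
time_s: 28.65 ee_pos: [602.0, -323.1, 51.5] force: [-5.0, 7.6, 23.4]
```

```bash
D(){ egrep 'time|pos|^force' | tr '\n' ' ';echo; }
echo '[[[0, 0, 1.5, 0, 0, 0], [0, 0, 0, 0, 0, 0]]]' | python3 drive.py|D
echo '[[[0, 0, 1, 0, 0, 0], [0, 0, 0, 0, 0, 0], [0, 0, 0, 0, 0, 0]]]' | python3 drive.py|D
```

```text
time_s: 28.85 ee_pos: [602.0, -323.2, 51.3] force: [-7.5, 8.9, 28.5] 
time_s: 29.15 ee_pos: [602.1, -323.2, 51.3] force: [-7.7, 9.2, 32.6]
```

The handle is against a hard stop: no more movement at 32 N. I'll retreat and check the handle angle from the images numerically.

```bash
D(){ egrep 'time|pos|^force' | tr '\n' ' ';echo; }
echo '[[[0, 0, -6, 0, 0, 0], [0, 0, -12, 0, 0, 0], [0, 0, -25, 0, 0, 0], [0, 0, -30, 0, 0, 0], [0, 0, -30, 0, 0, 0], [0, 0, -30, 0, 0, 0], [20, 0, -20, 0, 0, 0], [30, 0, 0, 0, 0, 0]]]' | python3 drive.py|D
echo '[[[30, 0, 0, 0, 0, 0], [30, 0, 0, 0, 0, 0], [30, 0, 0, 0, 0, 0], [30, 0, 0, 0, 0, 0], [30, 0, 0, 0, 0, 0], [30, 0, 0, 0, 0, 0], [0, 0, 0, 0, 0, 0]]]' | python3 drive.py|D
python3 - <<'E'
from h import *
import cv2
J=np.array([599.1,-148.5,np.radians(-13.6)])
for n in("top","scene"):
    im=eyes.grab_frame(n);cv2.imwrite(f"pics/g_{n}.png",im);m=im.max(2)<50
    k,lab,st,ce=cv2.connectedComponentsWithStats(m.astype(np.uint8))
    for ph in(0,5,10):
        print(n,ph,proj(n,fr(J,[[44,-98-r*np.cos(np.radians(ph)),83+r*np.sin(np.radians(ph))] for r in(50,75,100)])).round(1).tolist())
    c=proj(n,fr(J,[[44,-173,83]]))[0]
    for i in range(1,k):
        if st[i,4]>25 and np.hypot(*(ce[i]-c))<25:
            ys,xs=np.where(lab==i);v=cv2.fitLine(np.c_[xs,ys].astype(np.float32),2,0,.01,.01).ravel();t=(xs-v[2])*v[0]+(ys-v[3])*v[1]
            print(" blob",ce[i].round(1),st[i],"ends",(v[2:]+v[:2]*t.min()).round(1),(v[2:]+v[:2]*t.max()).round(1))
    g=im.astype(np.float32).mean(2)
    for y in(0,6,):
        q=proj(n,fr(J,[[x,y,60+np.sqrt(196-y*y)] for x in range(-90,60,5)])).astype(np.float32)
        print(" bar",[int(v) for v in cv2.remap(g,q[:,:1],q[:,1:],1).ravel()])
E
```

```text
time_s: 29.95 ee_pos: [554.5, -314.0, 199.6] force: [0.6, 0.0, 0.3] 
time_s: 30.65 ee_pos: [374.1, -269.4, 196.9] force: [1.4, -0.1, 0.2] 
top 0 [[397.6, 280.2], [407.1, 286.3], [416.8, 292.3]]
top 5 [[398.0, 280.0], [407.9, 285.9], [417.9, 291.9]]
top 10 [[398.3, 279.6], [408.5, 285.4], [418.8, 291.3]]
 blob [404.7 284.6] [392 276  26  18 122] ends [392.7 276.9] [416.4 292. ]
 bar [131, 135, 131, 115, 66, 63, 107, 118, 117, 116, 116, 114, 111, 109, 104, 106, 105, 109, 109, 107, 102, 107, 103, 109, 106, 106, 74, 48, 68, 78]
 bar [133, 134, 132, 123, 66, 65, 99, 107, 108, 109, 108, 108, 106, 107, 109, 108, 106, 107, 107, 108, 106, 105, 103, 103, 107, 104, 86, 66, 77, 90]
scene 0 [[369.5, 309.2], [377.1, 318.3], [384.9, 327.7]]
scene 5 [[369.7, 308.1], [377.5, 316.7], [385.5, 325.6]]
scene 10 [[369.9, 306.9], [377.7, 314.9], [385.9, 323.1]]
 blob [374.9 316.3] [364 304  23  26 155] ends [365.1 304.9] [385.  328.1]
 bar [24, 25, 24, 27, 29, 32, 37, 46, 44, 41, 36, 30, 29, 25, 21, 48, 144, 151, 150, 150, 150, 148, 150, 148, 149, 136, 77, 52, 155, 197]
 bar [24, 26, 35, 48, 58, 59, 62, 62, 62, 61, 62, 59, 53, 48, 35, 22, 81, 165, 174, 173, 170, 169, 167, 137, 109, 106, 95, 74, 107, 124]
```

```bash
python3 -c "
from workcell import env, eyes
print(env.state()['time_s'],env.job_done())"
```

```text
the job is handed in; nothing more can be done
30.75 None
```

The job is handed in at 30.75 s: the round bar lies in the V blocks up against the stop with the clamp handle fully down, the other pieces were left in the box, and the pencil was kept clear of, though I did not recheck it at the end.

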